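# Slacken the hold-down nut of a bottle carrier and swing its bar clear

## Robot

A 6-joint arm with a two-finger parallel gripper is mounted at the origin on the work surface. World frame = base frame: x ahead of the robot, y to its left, z up, the work surface at z = 0. Lengths are in mm, angles in rad, forces in N, time in s.
With the tool pointing down it reaches from about 275 to 1000 mm from the base axis. Payload 8.4 kg.
Tool frame: the origin (TCP) lies at the very end of the fingers, on their centre line; the grasp point (between the pads) lies 19 mm behind it; z points along the fingers, y is the direction in which the jaws open and shut (so a half turn about z gives the same grasp; the last joint's range is limited). The gripper opens to 85 mm and grips with 20 to 120 N. Pads are 22 mm wide; open, the fingers measure 114 mm over their backs; the gripper's body (76 mm by 85 mm) begins 54 mm behind the grasp point. The pads swing forward as they close: fully open they stand 13 mm farther back than shut.
Start: joints at [-1.188, 0.353, 1.633, -0, 1.155, -0.002], TCP at [234.607, -579.299, 231.281] pointing down, gripper open.
Joint ranges: [-2.63, 2.63], [-0.92, 2.1], [0.06, 2.66], [-1.3, 4.44], [0, 2.69], [-3.02, 3.02]. Speed limits (rad/s): [2.22, 2.22, 2.79, 3.14, 3.14, 3.14].

## Interface

Orientations are given as [roll, pitch, yaw] about the fixed x, y, z axes, in that order (R = Rz(yaw) Ry(pitch) Rx(roll)).
In Python, from rig import r gives the robot as it stands.
- The arm moves only by the tool move_arm, never from a script. Its argument "increments" is a list of rows, each an object of numbers: "tx", "ty", "tz": the shift along the tool's x, y, z in cm; "rx", "ry", "rz": the turn, a rotation vector about the tool's x, y, z in degrees; "gripper": the gripper's target within -1 to 1 (fully open at 1, half-way at 0, shut at -1). A call has 1 to 12 rows; each row shifts and turns the commanded pose from where the row before left it, along the tool's axes as they then stand; what a row does not reach is not made up. A row lasts 1/10 s, in which the tool goes at most 50 mm and 8.59 degrees, less where a joint would pass 70% of its speed; a pose out of reach is approached as far as the arm can. A call is refused whole if a number of a shift passes 5 or a number of a turn 8.59, either way. A call with a gripper value outside its range is refused whole. The fingers move at their own pace and stop on an object; "squeeze" is the grip in N (left out, the last holds). Time passes only in rows, so rows that do not move let the fingers close. It gives the time, the measured TCP pose, the force and the opening at its end, in the units of the state.
- r.sense(): the state, without advancing time (a new reading comes with each control period).
- r.grab_frame(name): name is "scene" or "top" or "wrist"; returns (picture, depth): 384x512x3 uint8, red, green, blue; 384x512 float32, mm along the optical axis (not along the pixel's ray), 0 where there is no reading.
- r.camera_model(name): a dict with "fx", "fy", "cx", "cy" (pixels), "R" (3x3) and "t" (3): a world point X has camera coordinates R X + t; the wrist camera has in their place "hand_eye" (4x4, takes a point from camera to tool coordinates, whose origin is the TCP and whose axes are the flange's). Camera axes: x right, y down, z forward; pixel columns grow to the right and rows downward; lengths in mm; the calibration is good to about 2 mm. A picture is of the moment at which its call begins: read the wrist's pose just before it. camera_model takes no time and is no camera call.
- r.sign_off(): hands the job in, once; it reports no verdict.
Trained networks look in the newest picture that a camera, given by its name, has taken for a name from the list of things; names that differ only in an ending like _2 or _b are one class to them, and where a whole thing is asked for, a point or a joint stands for the part that bears it (a point fixed in the world has none). Each returns a list of dicts, best first, with "confidence" (0 to 1); they miss things now and then, are a little off and sometimes report something else, mostly with a low value. They report only what shows in the picture. A call takes as long as a camera call. They do not tell look-alikes from the thing itself.
- r.cut_out(query, camera): "mask" (384x512 bool, what is visible of it) and "bbox" ([left, top, right, bottom] in pixels, round what is visible of it).
- r.place_of(query, camera): "location" ([row, column] in pixels: a listed point, or the origin of a listed thing).
The state is a dict: "clock": time; "qpos": joint angles; "qvel": joint speeds; "joint_efforts": joint torques, N m; "eef_pos": TCP position; "tcp_rot": TCP orientation; "contact_force": force on the tool from outside, world axes, zero at the start; "wrist_torque": the same for the moment, N m; "opening": opening from 0.0 (shut) to 1.0 (fully open).
Only numpy, scipy, OpenCV 4.12 (cv2) and the standard library are available. Lean on these libraries where they do the work, as an engineer would, in place of code of your own. Each camera call takes 0.05 s, during which the arm holds its last target. There are 200 camera calls.

## Task

On the bottle carrier, roll a fingertip round the knurled rim of the black hand nut to loosen it two full turns (anticlockwise from above) and stop there, within about a quarter turn. Then, with a fingertip against the upright leg of the hold-down bar, push the bar round, away from the robot, until it stands square to the row of bottles, so that they can be taken out later. Nothing is grasped: do not pinch or shove the nut, and leave the bottles and the jar standing where they are.

Things in the scene. Friction and masses are not known exactly. Their poses are not given: they have to be found in the camera images.
- carrier: Bottle carrier, fixed: base plate 120 x 310 mm, blue three-cell tray to 52 mm height, a steel post at each end. Origin: centre of the underside, on the table. Its y axis runs along the bottle row, from the nut post (y -128 mm) to the pivot post (y +128 mm); its x axis, roughly away from the robot, is the way the bar opens.
- nut: Black knurled hand nut, diameter 52 mm, rim 22 mm high, white witness mark on its top. Origin: on its upright axis at the underside of the rim, 165 mm above the table when tight; its x axis points to the mark. Right-hand thread, 3 mm pitch: anticlockwise from above raises it 3 mm a turn. About 1.7 N along the rim turns it, and it stays where it is left.
- nut_seat (a point): Fixed point on the nut's axis, 165 mm above the table, at the top of the bar's yellow slotted end block (60 x 58 mm). A 5 mm shoulder under the nut sits in a counterbore there, so the bar is locked until the nut is 5 mm up. A fixed stud 12 mm thick rises through the nut to 211 mm above the table; else nothing is higher than the block within 90 mm of the axis.
- nut_turn (a joint): Angle of the hand nut in rad, 0 when tight, growing as it is loosened (anticlockwise from above); one full turn is 6.28.
- bar (a joint): Swing of the hold-down bar about its upright pivot, rad: 0 over the bottles, 1.57 square to the row, stop at 1.75. Grows anticlockwise from above: the nut end moves to the carrier's +x, away from the robot. About 2 N at the leg's middle moves it once the nut is up; it stays where it is left.
- bar_pivot (a point): On the bar's pivot axis (upright), at the bar's underside, 153 mm above the table, above the pivot post; the nut's axis is 256 mm from it.
- bar_web (a point): On the steel bar, turning with it: point of the upright leg's push face (towards carrier -x when closed), 130 mm from the pivot along the bar, 11 mm to the +x side of the pivot line, 170 mm above the table. The leg is 4 mm thick, 158 to 183 mm above the table, 25 to 160 mm from the pivot. The flat leg below it is 34 mm wide, top at 158 mm, and passes 3 mm above the caps.
- bottle_blue: Amber glass sample bottle with a blue cap, 61 mm wide and 140 mm tall, standing in a cell of the tray. Origin: centre of its underside, 10 mm above the table.
- bottle_black: The same bottle with a black cap.
- bottle_red: The same bottle with a red cap.
- jar: White plastic sample jar with a blue cap, 84 mm wide and 101 mm tall, standing on the table near the carrier on the robot's side. Origin: centre of its underside.
Mind the look-alikes: they are no part of the job. What is shaped like the bottle_red but green or pink is not meant.

How it is judged (in metres and radians):
On the way, in this order (a step that is already met when the one before it is completed fails the run):
1. the hand nut is loosened two turns (at least 1.73) with the bar still over the bottles (value of joint nut_turn above 10.9 rad and value of joint bar below 0.15 rad), for 0.1 s.
2. the bar is swung square to the row (value of joint bar above 1.3 rad), for 0.2 s.
At the end, for the whole second after the job is handed in: The hand nut stands between 1.73 and 2.37 turns loose, the bar is at rest at 1.3 rad or more (square to the row within 0.27 rad, or against its stop), and the bottles (within 15 mm) and the jar (within 20 mm) stand upright where they were (value of joint nut_turn between 10.9 and 14.9 rad and value of joint bar above 1.3 rad and velocity of joint bar between -0.05 and 0.05 rad/s and angle between each of bottle_blue, bottle_black, bottle_red, jar's own z axis and vertical below 0.15 rad and distance of each of bottle_blue, bottle_black, bottle_red from where it was at the start of the episode below 0.015 m and distance of jar from where it was at the start of the episode below 0.02 m); the robot touches nothing.
It fails at once if the hand nut is loosened well over two turns (more than 2.37) (value of joint nut_turn above 14.9 rad).
It fails at once if the hand nut is pinched or shoved hard (over 30 N between fingers and nut) (contact force between the fingers and nut above 30 N).
It fails at once if a bottle is lifted or knocked about (distance of any of bottle_blue, bottle_black, bottle_red from where it was at the start of the episode above 0.015 m).
It fails at once if the jar is lifted or pushed away (distance of jar from where it was at the start of the episode above 0.02 m).
It also fails if it takes over 64 s, if anything falls off the work surface, if the arm or the gripper's body presses on something with over 40 N, if the wrist force passes 120 N, or if a joint passes its speed limit or range.

## Working session

There is one attempt and no reset: what is moved stays moved. The work goes in short steps, Python scripts to look and compute and a tool call to move; the robot and the scene stay as the last step left them, time stands still between calls to the robot, and variables do not carry over. Pictures are saved under pics/ and viewed, about 8 in all and at most 12, crops included, and the job is handed in when it is done.

Besides the shell and the picture viewer there is one more tool, called after "Request:" by a JSON object that holds its "method" and its "body". move_arm: Moves the arm, as the interface text tells. Its arguments: {"type":"object","properties":{"increments":{"type":"array","items":{"type":"object","properties":{"tx":{"type":"number"},"ty":{"type":"number"},"tz":{"type":"number"},"rx":{"type":"number"},"ry":{"type":"number"},"rz":{"type":"number"},"gripper":{"type":"number"}}}},"squeeze":{"type":"number"}},"required":["increments"]}

```bash
mkdir -p pics; ls; python3 - <<'E'
from rig import r
import cv2,numpy as np
s=r.sense();print(s)
for c in ["scene","top"]:
    p,d=r.grab_frame(c);cv2.imwrite(f"pics/{c}0.png",p[:,:,::-1]);np.save(f"pics/{c}d.npy",d)
    m=r.camera_model(c);print(c,m)
    for q in ["nut","nut_seat","bar_pivot","bar_web","carrier","jar"]:
        for o in r.place_of(q,c)[:3]:
            l=o["location"];rr,cc=int(l[0]),int(l[1])
            z=d[rr,cc]; X=np.array(m["R"]).T@(np.array([(l[1]-m["cx"])/m["fx"]*z,(l[0]-m["cy"])/m["fy"]*z,z])-np.array(m["t"]))
            print(q,o["confidence"],l,X.round(0))
a=[cv2.imread(f"pics/{c}0.png") for c in("scene","top")]
cv2.imwrite("pics/both.png",cv2.resize(np.vstack(a),None,fx=.78,fy=.78))
E
```

```text
pics
{'clock': 0.0, 'qpos': array([-1.18839366e+00,  3.53653081e-01,  1.63417257e+00,  4.93815183e-06,
        1.15516627e+00, -2.38096992e-03]), 'qvel': array([-0.0003525 ,  0.00047126, -0.00179907, -0.00059078,  0.00031354,
       -0.00134706]), 'joint_efforts': array([-1.21512123e-03, -6.05257559e+01, -3.42072701e+01,  1.67715348e-04,
        9.65323357e-03, -6.73904282e-06]), 'eef_pos': array([ 234.42953866, -578.84212318,  230.54214488]), 'tcp_rot': array([-3.14019340e+00, -7.84653303e-06,  3.84781630e-01]), 'contact_force': array([0.10512791, 0.35713711, 0.04938984]), 'wrist_torque': array([0.02646082, 0.01973502, 0.03542984]), 'opening': 1.000072612158174}
scene {'fx': 425.1343038405545, 'fy': 425.1343038405545, 'cx': 253.46812984689728, 'cy': 188.96325951274352, 'R': array([[ 0.13016138,  0.991417  ,  0.01226162],
       [ 0.75789623, -0.09151421, -0.6459245 ],
       [-0.63925842,  0.09336746, -0.76330282]]), 't': array([ -16.13135416, -294.40921399, 1225.47217067])}
nut 0.8 [175.9, 191.8] [ 497. -161.  186.]
nut_seat 0.98 [175.0, 189.4] [ 496. -165.  188.]
bar_pivot 0.82 [1
[... 181 characters left out ...]
32.6, 258.6] [536. -44.  45.]
jar 0.88 [185.5, 332.3] [532.  88. 166.]
top {'fx': 395.03950226876225, 'fy': 395.03950226876225, 'cx': 253.1105218243867, 'cy': 189.6576673696825, 'R': array([[ 0.0037191 , -0.99998171, -0.0047704 ],
       [-0.99812149, -0.00342037, -0.06117026],
       [ 0.06115283,  0.00498893, -0.99811595]]), 't': array([-37.0164258 , 461.61381623, 923.56397399])}
nut 0.71 [178.6, 317.6] [ 472. -160.  195.]
nut_seat 0.83 [177.9, 316.4] [ 473. -156.  202.]
bar_pivot 0.78 [148.3, 190.7] [536.  90. 163.]
bar_web 0.63 [160.0, 256.2] [513. -42. 159.]
carrier 0.69 [169.9, 250.5] [493. -31. 158.]
carrier 0.39 [221.6, 180.0] [387. 121. 102.]
jar 0.86 [219.7, 180.0] [391. 121. 101.]
```

View pics/both.png

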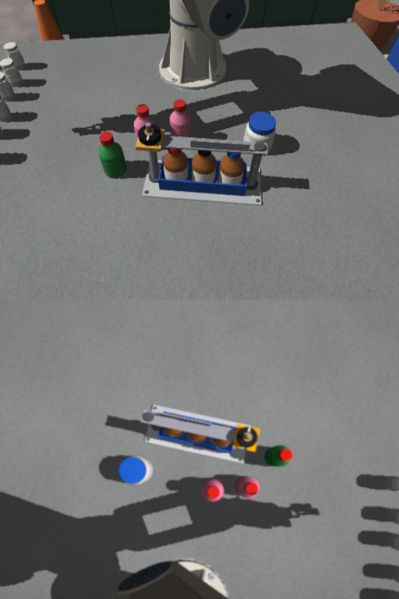

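The crop shows the carrier with nut at the right end in the top view (raw ≈ row 178, col 317) and the pivot at the left (≈148, 191). The pink and green bottles stand near the nut, and the jar is at ≈(220, 180). Things that could be mistaken for the nut: the stud or post ends, with the pivot-post top at (148,191). Only the black ring on the yellow block, with the white mark, fits the description. I'll check it in a close crop and fit the geometry.

```bash
cat > h.py <<'E'
import numpy as np
from scipy.optimize import least_squares
def cloud(m,d):
    v,u=np.mgrid[:d.shape[0],:d.shape[1]];ok=d>0
    z=d[ok];P=np.stack([(u[ok]-m["cx"])/m["fx"]*z,(v[ok]-m["cy"])/m["fy"]*z,z],1)
    return (P-m["t"])@m["R"],v[ok],u[ok]
E
python3 - <<'E'
from rig import r
import cv2,numpy as np
from h import *
big=[]
for c in ["scene","top"]:
    m=r.camera_model(c);d=np.load(f"pics/{c}d.npy");P,v,u=cloud(m,d);im=cv2.imread(f"pics/{c}0.png")
    lum=im[v,u].max(1).astype(int)
    n=(np.hypot(P[:,0]-480,P[:,1]+160)<60)
    b=n&(lum<60)&(P[:,2]>160)&(P[:,2]<200)
    Q=P[b];print(c,"dark",b.sum(),np.median(Q,0),Q.min(0),Q.max(0))
    t=n&(P[:,2]>181)&(P[:,2]<194);T=P[t][:,:2]
    print("mid z",t.sum(),(np.percentile(T,2,axis=0)+np.percentile(T,98,axis=0))/2,np.ptp(T,axis=0),np.median(P[t][:,2]))
    s=n&(P[:,2]>200);print("stud",s.sum(),P[s].mean(0))
    L=P[(P[:,2]>174)&(P[:,2]<190)&(np.abs(P[:,1]-20)<90)&(np.abs(P[:,0]-525)<60)]
    if len(L): print("leg",len(L),L.min(0),L.max(0),np.polyfit(L[:,1],L[:,0],1))
    # yellow block
    hsv=cv2.cvtColor(im,cv2.COLOR_BGR2HSV)[v,u];y=n&(hsv[:,0]>15)&(hsv[:,0]<35)&(hsv[:,1]>120)&(P[:,2]>158)
    rect=cv2.minAreaRect(P[y][:,:2].astype(np.float32));print("block",rect,np.median(P[y][:,2]))
    big.append(cv2.resize(im[130:220,140:240] if c=="scene" else im[130:220,260:360],None,fx=4,fy=4))
    w=r.place_of("bar_pivot",c)
cv2.imwrite("pics/crop.png",np.hstack(big))
E
```

```text
scene dark 530 [ 491.64521448 -155.72992027  185.98806305] [ 456.63393721 -186.91901063  160.01945351] [ 506.74875905 -114.80239688  199.93044468]
mid z 457 [ 481.68752682 -161.41412108] [49.4685722  51.64112928] 187.052315532536
stud 57 [ 482.21934918 -161.48964553  208.54381569]
leg 393 [510.2790647  -69.90289519 174.02113638] [542.83481717  61.63745172 186.49208328] [2.13976740e-01 5.28849669e+02]
block ((479.6336669921875, -161.69113159179688), (58.365840911865234, 64.11256408691406), 77.84517669677734) 166.0889215294912
top dark 294 [ 474.45284461 -150.32193279  186.19245081] [ 454.83897892 -181.83075902  167.33805654] [ 500.02281696 -135.07895905  190.51386183]
mid z 499 [ 478.39129776 -160.13635164] [50.62197498 51.0692093 ] 186.599177560223
stud 40 [ 478.40589077 -159.91150654  210.08614888]
leg 181 [510.3354208  -69.20600847 174.13188395] [540.84043323  61.06364794 186.30231777] [2.15480834e-01 5.26379400e+02]
block ((478.7983093261719, -160.86839294433594), (58.27216720581055, 59.8209342956543), 77.92207336425781) 166.12744777764897
```

View pics/crop.png

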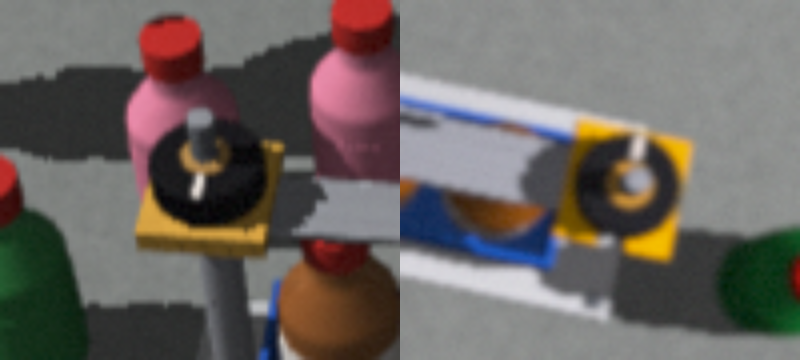

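The choice is confirmed. The black knurled ring with the white mark sits on the yellow block: crop left ≈(205,180), right ≈(632,180). The mark points along carrier +x. Nut axis ≈ (480, −161), bar slope ≈ 12.1°, pivot ≈ (534, 90).

Plan: shut the fingers, put the tool's −x side against the rim, and swing the tool rigidly round the nut's axis.

```bash
cat >> h.py <<'E'
def plan(p,yaw,goal,gyaw,n):
    """tool-down pose -> goal in n rows; increments in tool axes (cm, deg)"""
    p=np.array(p,float);g=np.array(goal,float);st=(g-p)/n;dy=(gyaw-yaw)/n;R=[]
    for i in range(n):
        a=yaw+i*dy;c,s=np.cos(a),np.sin(a)
        R.append(dict(tx=round((c*st[0]+s*st[1])/10,2),ty=round((s*st[0]-c*st[1])/10,2),tz=round(-st[2]/10,2),rz=round(-np.degrees(dy),2)))
    return R
E
python3 - <<'E'
from rig import r
from h import *
s=r.sense()
import json
print(json.dumps(plan(s["eef_pos"],s["tcp_rot"][2],[484,-240,240],-1.0,12)))
E
```

```text
[{"tx": 2.99, "ty": -1.84, "tz": -0.07, "rz": 6.61}, {"tx": 2.76, "ty": -2.17, "tz": -0.07, "rz": 6.61}, {"tx": 2.49, "ty": -2.48, "tz": -0.07, "rz": 6.61}, {"tx": 2.19, "ty": -2.75, "tz": -0.07, "rz": 6.61}, {"tx": 1.86, "ty": -2.98, "tz": -0.07, "rz": 6.61}, {"tx": 1.5, "ty": -3.17, "tz": -0.07, "rz": 6.61}, {"tx": 1.12, "ty": -3.32, "tz": -0.07, "rz": 6.61}, {"tx": 0.73, "ty": -3.43, "tz": -0.07, "rz": 6.61}, {"tx": 0.33, "ty": -3.49, "tz": -0.07, "rz": 6.61}, {"tx": -0.07, "ty": -3.51, "tz": -0.07, "rz": 6.61}, {"tx": -0.47, "ty": -3.48, "tz": -0.07, "rz": 6.61}, {"tx": -0.87, "ty": -3.4, "tz": -0.07, "rz": 6.61}]
```

Request:
{"method": "move_arm", "body": {"increments": [{"tx":2.99,"ty":-1.84,"tz":-0.07,"rz":6.61,"gripper":-1},{"tx":2.76,"ty":-2.17,"tz":-0.07,"rz":6.61,"gripper":-1},{"tx":2.49,"ty":-2.48,"tz":-0.07,"rz":6.61,"gripper":-1},{"tx":2.19,"ty":-2.75,"tz":-0.07,"rz":6.61,"gripper":-1},{"tx":1.86,"ty":-2.98,"tz":-0.07,"rz":6.61,"gripper":-1},{"tx":1.5,"ty":-3.17,"tz":-0.07,"rz":6.61,"gripper":-1},{"tx":1.12,"ty":-3.32,"tz":-0.07,"rz":6.61,"gripper":-1},{"tx":0.73,"ty":-3.43,"tz":-0.07,"rz":6.61,"gripper":-1},{"tx":0.33,"ty":-3.49,"tz":-0.07,"rz":6.61,"gripper":-1},{"tx":-0.07,"ty":-3.51,"tz":-0.07,"rz":6.61,"gripper":-1},{"tx":-0.47,"ty":-3.48,"tz":-0.07,"rz":6.61,"gripper":-1},{"tx":-0.87,"ty":-3.4,"tz":-0.07,"rz":6.61,"gripper":-1}], "squeeze": 40}}

```text
invalid input
```

```bash
python3 - <<'E'
from rig import r
from h import *
import json,cv2
s=r.sense();print(s["eef_pos"],s["tcp_rot"],s["qpos"],s["contact_force"],s["opening"])
m=r.camera_model("wrist");p,d=r.grab_frame("wrist");cv2.imwrite("pics/w1.png",p[:,:,::-1])
from scipy.spatial.transform import Rotation as Ro
R=Ro.from_euler("xyz",s["tcp_rot"]).as_matrix();H=np.array(m["hand_eye"])
v,u=np.mgrid[:384,:512];ok=d>0;z=d[ok]
P=np.stack([(u[ok]-m["cx"])/m["fx"]*z,(v[ok]-m["cy"])/m["fy"]*z,z],1)
T=P@H[:3,:3].T+H[:3,3];W=T@R.T+s["eef_pos"]
n=(np.hypot(W[:,0]-480,W[:,1]+160)<45)&(W[:,2]>181)&(W[:,2]<194)
A=W[n];print(n.sum(),A.min(0) if n.any() else 0,A.max(0) if n.any() else 0)
f=(np.abs(T[:,0])<40)&(np.abs(T[:,1])<60)&(T[:,2]<3)&(T[:,2]>-40)
F=T[f];print("finger",f.sum(),F.min(0) if f.any() else 0,F.max(0) if f.any() else 0);print(H.round(2))
print(json.dumps(plan(s["eef_pos"],s["tcp_rot"][2],[484,-215,172],-1.5,6)))
E
```

```text
[ 234.60576016 -579.32697471  231.30792978] [3.14152687e+00 2.02492899e-05 3.84780873e-01] [-1.18840806e+00  3.52975967e-01  1.63337214e+00 -2.19614847e-05
  1.15517872e+00 -2.38373765e-03] [-0.06567402  0.44729972  0.67855148] 0.9990830443664758
0 0 0
finger 2978 [-11.58471808 -55.52718449 -39.9950299 ] [ 11.45914287  57.67315735 -12.97186007]
[[   0.     -0.96   -0.27   69.  ]
 [   1.      0.      0.      0.85]
 [  -0.     -0.27    0.96 -143.55]
 [   0.      0.      0.      1.  ]]
[{"tx": 6.13, "ty": -4.07, "tz": 0.99, "rz": 18.0}, {"tx": 4.57, "ty": -5.76, "tz": 0.99, "rz": 18.0}, {"tx": 2.57, "ty": -6.9, "tz": 0.99, "rz": 18.0}, {"tx": 0.31, "ty": -7.35, "tz": 0.99, "rz": 18.0}, {"tx": -1.97, "ty": -7.09, "tz": 0.99, "rz": 18.0}, {"tx": -4.07, "ty": -6.13, "tz": 0.99, "rz": 18.0}]
```

View pics/w1.png

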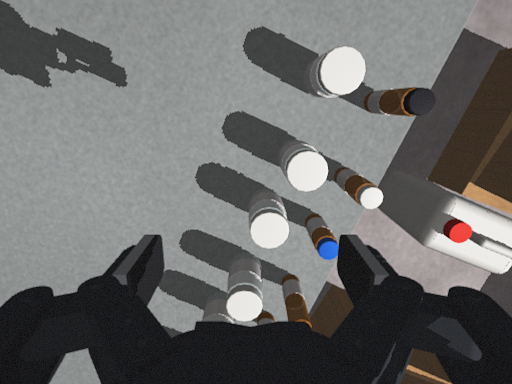

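The move was refused, so the wrist view only shows the start area: other bottles and the open fingers. I'll retry with a plainer form.

Request:
{"method": "move_arm", "body": {"increments": [{"tx":2.99,"ty":-1.84,"tz":-0.07,"rx":0,"ry":0,"rz":6.61,"gripper":-1}]}}

```text
clock: 0.95
eef_pos: [254.2, -553.1, 231.9]
tcp_rot: [3.14, 0.001, 0.267]
contact_force: [0.4, -0.7, 0.2]
opening: 0.855
```

Request:
{"method": "move_arm", "body": {"increments": [{"tx":2.76,"ty":-2.17,"tz":-0.07,"rx":0,"ry":0,"rz":6.61,"gripper":-1},{"tx":2.49,"ty":-2.48,"tz":-0.07,"rx":0,"ry":0,"rz":6.61,"gripper":-1},{"tx":2.19,"ty":-2.75,"tz":-0.07,"rx":0,"ry":0,"rz":6.61,"gripper":-1},{"tx":1.86,"ty":-2.98,"tz":-0.07,"rx":0,"ry":0,"rz":6.61,"gripper":-1},{"tx":1.5,"ty":-3.17,"tz":-0.07,"rx":0,"ry":0,"rz":6.61,"gripper":-1},{"tx":1.12,"ty":-3.32,"tz":-0.07,"rx":0,"ry":0,"rz":6.61,"gripper":-1},{"tx":0.73,"ty":-3.43,"tz":-0.07,"rx":0,"ry":0,"rz":6.61,"gripper":-1},{"tx":0.33,"ty":-3.49,"tz":-0.07,"rx":0,"ry":0,"rz":6.61,"gripper":-1},{"tx":-0.07,"ty":-3.51,"tz":-0.07,"rx":0,"ry":0,"rz":6.61,"gripper":-1},{"tx":-0.47,"ty":-3.48,"tz":-0.07,"rx":0,"ry":0,"rz":6.61,"gripper":-1},{"tx":-0.87,"ty":-3.4,"tz":-0.07,"rx":0,"ry":0,"rz":6.61,"gripper":-1}]}}

```text
clock: 2.05
eef_pos: [484.8, -238.6, 239.9]
tcp_rot: [-3.141, -0.0, -1.004]
contact_force: [-0.0, -0.4, 0.3]
opening: -0.0
```

```bash
cat > w.py <<'E'
from rig import r
from h import *
import json,cv2,sys
from scipy.spatial.transform import Rotation as Ro
s=r.sense();print(s["eef_pos"],s["tcp_rot"],s["qpos"],s["contact_force"],s["opening"])
m=r.camera_model("wrist");p,d=r.grab_frame("wrist");cv2.imwrite(sys.argv[1],p[:,:,::-1])
R=Ro.from_euler("xyz",s["tcp_rot"]).as_matrix();H=np.array(m["hand_eye"])
v,u=np.mgrid[:384,:512];ok=d>0;z=d[ok]
P=np.stack([(u[ok]-m["cx"])/m["fx"]*z,(v[ok]-m["cy"])/m["fy"]*z,z],1)
T=P@H[:3,:3].T+H[:3,3];W=T@R.T+s["eef_pos"]
n=(np.hypot(W[:,0]-480,W[:,1]+160)<45)&(W[:,2]>181)&(W[:,2]<196)
A=W[n];print("nut top",n.sum(),A.min(0) if n.any() else 0,A.max(0) if n.any() else 0)
f=(np.abs(T[:,0])<40)&(np.abs(T[:,1])<60)&(T[:,2]<3)&(T[:,2]>-25)
F=T[f];print("finger",f.sum(),F.min(0) if f.any() else 0,F.max(0) if f.any() else 0)
E
python3 w.py pics/w2.png
```

```text
[ 484.79369153 -238.64953904  239.90480558] [-3.14139238e+00 -3.91817178e-04 -1.00434807e+00] [-4.60200765e-01  2.12698031e-01  1.80574910e+00 -3.49371772e-05
  1.12270662e+00  2.11495873e+00] [-0.00641534 -0.43298406  0.30992742] -0.00030556437360321193
nut top 324 [ 482.98905165 -187.17771408  181.06941675] [ 503.49118143 -171.10350941  188.05727752]
finger 943 [  6.85729112 -12.62885185 -24.99722068] [12.68990079 14.50798928 -3.83360217]
```

```bash
python3 - <<'E'
from rig import r
from h import *
import json
s=r.sense();print(json.dumps(plan(s["eef_pos"],s["tcp_rot"][2],[483.5,-211,171],-1.5,5)))
E
```

```text
[{"tx": -0.46, "ty": -0.19, "tz": 1.38, "rz": 5.58}, {"tx": -0.47, "ty": -0.15, "tz": 1.38, "rz": 5.58}, {"tx": -0.48, "ty": -0.1, "tz": 1.38, "rz": 5.58}, {"tx": -0.49, "ty": -0.05, "tz": 1.38, "rz": 5.58}, {"tx": -0.49, "ty": -0.0, "tz": 1.38, "rz": 5.58}]
```

Request:
{"method": "move_arm", "body": {"increments": [{"tx":-0.46,"ty":-0.19,"tz":1.38,"rx":0,"ry":0,"rz":5.58,"gripper":-1},{"tx":-0.47,"ty":-0.15,"tz":1.38,"rx":0,"ry":0,"rz":5.58,"gripper":-1},{"tx":-0.48,"ty":-0.1,"tz":1.38,"rx":0,"ry":0,"rz":5.58,"gripper":-1},{"tx":-0.49,"ty":-0.05,"tz":1.38,"rx":0,"ry":0,"rz":5.58,"gripper":-1},{"tx":-0.49,"ty":0,"tz":1.38,"rx":0,"ry":0,"rz":5.58,"gripper":-1},{"tx":-0.4,"ty":0,"tz":0,"rx":0,"ry":0,"rz":0,"gripper":-1},{"tx":-0.4,"ty":0,"tz":0,"rx":0,"ry":0,"rz":0,"gripper":-1},{"tx":-0.1,"ty":0,"tz":0,"rx":0,"ry":0,"rz":0,"gripper":-1},{"tx":0,"ty":0,"tz":0,"rx":0,"ry":0,"rz":0,"gripper":-1}]}}

```text
clock: 3.0
eef_pos: [479.5, -206.8, 171.5]
tcp_rot: [-3.14, -0.001, -1.485]
contact_force: [-0.6, -0.6, -0.2]
opening: 0.0
```

Request:
{"method": "move_arm", "body": {"increments": [{"tx":-0.1,"ty":0,"tz":0,"rx":0,"ry":0,"rz":0,"gripper":-1},{"tx":-0.05,"ty":0,"tz":0,"rx":0,"ry":0,"rz":0,"gripper":-1},{"tx":-0.05,"ty":0,"tz":0,"rx":0,"ry":0,"rz":0,"gripper":-1}]}}

```text
clock: 3.3
eef_pos: [478.9, -204.8, 170.8]
tcp_rot: [-3.141, -0.0, -1.486]
contact_force: [-0.2, 0.8, -0.7]
opening: -0.002
```

Request:
{"method": "move_arm", "body": {"increments": [{"tx":-0.2,"ty":-0.4,"tz":0,"rx":0,"ry":0,"rz":0,"gripper":-1},{"tx":-0.2,"ty":0,"tz":0,"rx":0,"ry":0,"rz":0,"gripper":-1},{"tx":-0.1,"ty":0,"tz":0,"rx":0,"ry":0,"rz":0,"gripper":-1},{"tx":0,"ty":0,"tz":0,"rx":0,"ry":0,"rz":0,"gripper":-1}]}}

```text
clock: 3.7
eef_pos: [482.3, -199.1, 170.6]
tcp_rot: [3.141, 0.0, -1.486]
contact_force: [-0.0, 0.2, -0.7]
opening: 0.001
```

Request:
{"method": "move_arm", "body": {"increments": [{"tx":-0.05,"ty":0,"tz":0,"rx":0,"ry":0,"rz":0,"gripper":-1},{"tx":0,"ty":0,"tz":0,"rx":0,"ry":0,"rz":0,"gripper":-1}]}}

```text
clock: 3.9
eef_pos: [482.3, -198.8, 170.7]
tcp_rot: [3.142, 0.0, -1.487]
contact_force: [-0.4, -0.2, -0.4]
opening: 0.003
```

Request:
{"method": "move_arm", "body": {"increments": [{"tx":-0.05,"ty":0,"tz":0,"rx":0,"ry":0,"rz":0,"gripper":-1},{"tx":-0.03,"ty":0,"tz":0,"rx":0,"ry":0,"rz":0,"gripper":-1},{"tx":0,"ty":0,"tz":0,"rx":0,"ry":0,"rz":0,"gripper":-1}]}}

```text
clock: 4.2
eef_pos: [482.2, -198.0, 170.7]
tcp_rot: [3.142, 0.0, -1.487]
contact_force: [-0.6, 0.5, -0.9]
opening: 0.001
```

Request:
{"method": "move_arm", "body": {"increments": [{"tx":-0.05,"ty":0,"tz":0,"rx":0,"ry":0,"rz":0,"gripper":-1},{"tx":-0.03,"ty":0,"tz":0,"rx":0,"ry":0,"rz":0,"gripper":-1},{"tx":0,"ty":0,"tz":0,"rx":0,"ry":0,"rz":0,"gripper":-1}]}}

```text
clock: 4.5
eef_pos: [482.2, -197.2, 170.7]
tcp_rot: [3.142, 0.0, -1.487]
contact_force: [0.4, -0.3, 0.2]
opening: 0.001
```

Request:
{"method": "move_arm", "body": {"increments": [{"tx":-0.05,"ty":0,"tz":0,"rx":0,"ry":0,"rz":0,"gripper":-1},{"tx":-0.05,"ty":0,"tz":0,"rx":0,"ry":0,"rz":0,"gripper":-1},{"tx":0,"ty":0,"tz":0,"rx":0,"ry":0,"rz":0,"gripper":-1}]}}

```text
clock: 4.8
eef_pos: [482.2, -197.0, 170.8]
tcp_rot: [-3.141, -0.001, -1.486]
contact_force: [-1.1, -4.4, -0.6]
opening: 0.0
```

Contact is made: about 4.4 N at 0.8 mm of press, so roughly 5.5 N/mm. I'll press to about 9 N and begin the swing.

Request:
{"method": "move_arm", "body": {"increments": [{"tx":-0.08,"ty":0,"tz":0,"rx":0,"ry":0,"rz":0,"gripper":-1},{"tx":-0.02,"ty":-0.27,"tz":0,"rx":0,"ry":0,"rz":-4.25,"gripper":-1},{"tx":-0.04,"ty":-0.53,"tz":0,"rx":0,"ry":0,"rz":-8.5,"gripper":-1},{"tx":-0.04,"ty":-0.53,"tz":0,"rx":0,"ry":0,"rz":-8.5,"gripper":-1},{"tx":-0.04,"ty":-0.53,"tz":0,"rx":0,"ry":0,"rz":-8.5,"gripper":-1},{"tx":0,"ty":0,"tz":0,"rx":0,"ry":0,"rz":0,"gripper":-1}]}}

```text
clock: 5.4
eef_pos: [501.0, -190.1, 171.2]
tcp_rot: [-3.141, -0.003, -0.962]
contact_force: [3.4, -6.1, -1.0]
opening: 0.004
```

```bash
cat > st.py <<'E'
from rig import r
import numpy as np
s=r.sense();a=s["tcp_rot"][2];u=np.array([np.cos(a),np.sin(a)]);t=np.array([-u[1],u[0]])
p=s["eef_pos"];f=s["contact_force"];d=p[:2]-[480,-160.3]
print("clock",s["clock"],"yaw",a,"radial pos",d@u,"tang pos",d@t,"z",p[2],"F rad",f[:2]@u,"F tang",f[:2]@t,"q",s["qpos"][[0,5]])
E
cat > mark.py <<'E'
import sys,cv2,numpy as np
from rig import r
from h import *
# nut mark angle from the top and scene cameras (white pixels on the ring)
for c in ["top","scene"]:
    m=r.camera_model(c);p,d=r.grab_frame(c);P,v,u=cloud(m,d);im=p[v,u].astype(int)
    if len(sys.argv)>1: cv2.imwrite(f"pics/{sys.argv[1]}_{c}.png",p[:,:,::-1])
    C=[478.4,-160.1] if c=="top" else [482,-161.4]
    q=P[:,:2]-C;rr=np.hypot(*q.T);k=(rr>12)&(rr<25)&(P[:,2]>182)&(P[:,2]<198)&(im.min(1)>120)
    if k.sum(): print(c,k.sum(),"mark deg",np.degrees(np.arctan2(*q[k].mean(0)[::-1])),"top z",P[k][:,2].mean())
    else: print(c,"no mark")
E
python3 st.py; python3 mark.py t1
```

```text
clock 5.4 yaw -0.9616650745877855 radial pos 36.440728250224744 tang pos 0.177298071406355 z 171.15163836102192 F rad 6.943294374039807 F tang -0.6945345312685669 q [-0.36483098  2.16827212]
top no mark
scene no mark
```

Request:
{"method": "move_arm", "body": {"increments": [{"tx":-0.06,"ty":-0.53,"tz":0,"rx":0,"ry":0,"rz":-8.5,"gripper":-1},{"tx":-0.04,"ty":-0.53,"tz":0,"rx":0,"ry":0,"rz":-8.5,"gripper":-1},{"tx":-0.04,"ty":-0.53,"tz":0,"rx":0,"ry":0,"rz":-8.5,"gripper":-1},{"tx":-0.04,"ty":-0.53,"tz":0,"rx":0,"ry":0,"rz":-8.5,"gripper":-1},{"tx":-0.04,"ty":-0.53,"tz":0,"rx":0,"ry":0,"rz":-8.5,"gripper":-1},{"tx":-0.04,"ty":-0.53,"tz":0,"rx":0,"ry":0,"rz":-8.5,"gripper":-1},{"tx":-0.04,"ty":-0.53,"tz":0,"rx":0,"ry":0,"rz":-8.5,"gripper":-1},{"tx":-0.04,"ty":-0.53,"tz":0,"rx":0,"ry":0,"rz":-8.5,"gripper":-1}]}}

```text
clock: 6.3
eef_pos: [515.4, -151.7, 171.4]
tcp_rot: [3.14, -0.003, 0.226]
contact_force: [2.3, -0.5, 0.0]
opening: 0.004
```

```bash
python3 st.py; python3 mark.py t2; python3 -c "
import cv2,numpy as np
a=cv2.imread('pics/t2_top.png')[130:230,260:360];b=cv2.imread('pics/t2_scene.png')[120:220,140:240]
cv2.imwrite('pics/t2.png',cv2.resize(np.hstack([a,b]),None,fx=4,fy=4))"
```

```text
clock 6.3 yaw 0.22561539094731042 radial pos 36.45593377297709 tang pos 0.443724728393855 z 171.36741805156012 F rad 2.1722195143073084 F tang -1.032064002279904 q [-0.28918841  1.05584424]
top 5 mark deg 82.80346446749499 top z 187.68180702416706
scene no mark
```

View pics/t2.png

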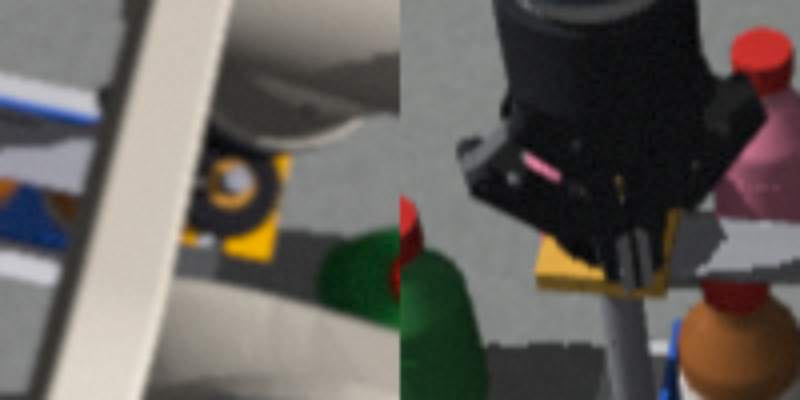

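The nut is following the tool. In the top view (crop left ≈(195,185)) the mark has gone from about −10° to about +83° while the tool swung 98°. I'll press a little more and continue.

Request:
{"method": "move_arm", "body": {"increments": [{"tx":-0.12,"ty":-0.53,"tz":0,"rx":0,"ry":0,"rz":-8.5,"gripper":-1},{"tx":-0.06,"ty":-0.53,"tz":0,"rx":0,"ry":0,"rz":-8.5,"gripper":-1},{"tx":-0.05,"ty":-0.53,"tz":0,"rx":0,"ry":0,"rz":-8.5,"gripper":-1},{"tx":-0.05,"ty":-0.53,"tz":0,"rx":0,"ry":0,"rz":-8.5,"gripper":-1},{"tx":-0.05,"ty":-0.53,"tz":0,"rx":0,"ry":0,"rz":-8.5,"gripper":-1},{"tx":-0.05,"ty":-0.53,"tz":0,"rx":0,"ry":0,"rz":-8.5,"gripper":-1}]}}

```text
clock: 7.0
eef_pos: [495.4, -127.1, 171.6]
tcp_rot: [3.139, -0.003, 1.11]
contact_force: [5.0, 5.0, 4.4]
opening: -0.004
```

```bash
python3 st.py
```

```text
clock 7.0 yaw 1.1101810853155238 radial pos 36.60365620737296 tang pos 1.0060544067471007 z 171.56971165439987 F rad 6.679536644464033 F tang -2.2788429527044527 q [-0.25551593  0.20354256]
```

Request:
{"method": "move_arm", "body": {"increments": [{"tx":-0.06,"ty":-0.52,"tz":-0.04,"rx":0,"ry":0,"rz":-8.5,"gripper":-1},{"tx":-0.05,"ty":-0.52,"tz":-0.02,"rx":0,"ry":0,"rz":-8.5,"gripper":-1},{"tx":-0.05,"ty":-0.52,"tz":-0.01,"rx":0,"ry":0,"rz":-8.5,"gripper":-1},{"tx":-0.05,"ty":-0.52,"tz":-0.01,"rx":0,"ry":0,"rz":-8.5,"gripper":-1},{"tx":-0.05,"ty":-0.52,"tz":-0.01,"rx":0,"ry":0,"rz":-8.5,"gripper":-1},{"tx":-0.05,"ty":-0.52,"tz":-0.01,"rx":0,"ry":0,"rz":-8.5,"gripper":-1}]}}

```text
clock: 7.6
eef_pos: [462.8, -127.3, 171.8]
tcp_rot: [3.141, -0.002, 2.001]
contact_force: [0.8, 2.2, 0.9]
opening: -0.001
```

```bash
python3 st.py
```

```text
clock 7.6 yaw 2.0005373930000956 radial pos 37.16191139517322 tang pos 1.8976184062899133 z 171.82173002924074 F rad 1.718080715742228 F tang -1.6514839389324 q [-0.27264549 -0.70346735]
```

Request:
{"method": "move_arm", "body": {"increments": [{"tx":-0.13,"ty":-0.45,"tz":0,"rx":0,"ry":0,"rz":-8.5,"gripper":-1},{"tx":-0.1,"ty":-0.48,"tz":-0.01,"rx":0,"ry":0,"rz":-8.5,"gripper":-1},{"tx":-0.07,"ty":-0.5,"tz":-0.01,"rx":0,"ry":0,"rz":-8.5,"gripper":-1},{"tx":-0.06,"ty":-0.52,"tz":-0.01,"rx":0,"ry":0,"rz":-8.5,"gripper":-1},{"tx":-0.06,"ty":-0.52,"tz":-0.01,"rx":0,"ry":0,"rz":-8.5,"gripper":-1}]}}

```text
clock: 8.1
eef_pos: [445.3, -146.4, 171.7]
tcp_rot: [3.141, -0.006, 2.742]
contact_force: [-6.7, 5.2, 7.1]
opening: -0.003
```

```bash
python3 st.py
```

```text
clock 8.1 yaw 2.7422974569965874 radial pos 37.37174883754351 tang pos 0.6992568548858902 z 171.70204943371445 F rad 8.21553660442866 F tang -2.2200547266988893 q [-0.32170738 -1.49403352]
```

Request:
{"method": "move_arm", "body": {"increments": [{"tx":-0.05,"ty":-0.53,"tz":-0.06,"rx":0,"ry":0,"rz":-8.5,"gripper":-1},{"tx":-0.04,"ty":-0.53,"tz":-0.03,"rx":0,"ry":0,"rz":-8.5,"gripper":-1},{"tx":-0.04,"ty":-0.53,"tz":-0.01,"rx":0,"ry":0,"rz":-8.5,"gripper":-1},{"tx":-0.04,"ty":-0.53,"tz":-0.01,"rx":0,"ry":0,"rz":-8.5,"gripper":-1}]}}

```text
clock: 8.5
eef_pos: [443.4, -167.9, 172.3]
tcp_rot: [3.139, -0.004, -2.947]
contact_force: [-3.6, 1.9, -1.1]
opening: 0.003
```

```bash
python3 st.py
```

```text
clock 8.5 yaw -2.9472403605710396 radial pos 37.39553381820694 tang pos 0.39072049332584946 z 172.31316598843193 F rad 3.140468490419942 F tang -2.524286551727776 q [-0.36523826 -2.13045173]
```

Request:
{"method": "move_arm", "body": {"increments": [{"tx":-0.11,"ty":-0.53,"tz":0,"rx":0,"ry":0,"rz":-8.5,"gripper":-1},{"tx":-0.07,"ty":-0.53,"tz":-0.01,"rx":0,"ry":0,"rz":-8.5,"gripper":-1},{"tx":-0.05,"ty":-0.53,"tz":-0.01,"rx":0,"ry":0,"rz":-8.5,"gripper":-1},{"tx":-0.05,"ty":-0.53,"tz":-0.01,"rx":0,"ry":0,"rz":-8.5,"gripper":-1}]}}

```text
clock: 8.9
eef_pos: [454.1, -186.8, 172.6]
tcp_rot: [3.137, -0.004, -2.353]
contact_force: [-7.0, -3.2, 0.6]
opening: 0.001
```

```bash
python3 st.py; python3 mark.py t3
```

```text
clock 8.9 yaw -2.3533804730670917 radial pos 37.11678404171718 tang pos 0.32201522727463683 z 172.62770122085388 F rad 7.160347657161111 F tang -2.6901205295472437 q [-0.3922794  -2.75011294]
top no mark
scene 2 mark deg -70.70848464964952 top z 189.56098403047628
```

Request:
{"method": "move_arm", "body": {"increments": [{"tx":1.5,"ty":0,"tz":0,"rx":0,"ry":0,"rz":0,"gripper":-1},{"tx":1.5,"ty":0,"tz":0,"rx":0,"ry":0,"rz":0,"gripper":-1},{"tx":0,"ty":0,"tz":0,"rx":0,"ry":0,"rz":8.5,"gripper":-1},{"tx":0,"ty":0,"tz":0,"rx":0,"ry":0,"rz":8.5,"gripper":-1},{"tx":0,"ty":0,"tz":0,"rx":0,"ry":0,"rz":8.5,"gripper":-1},{"tx":0,"ty":0,"tz":0,"rx":0,"ry":0,"rz":8.5,"gripper":-1},{"tx":0,"ty":0,"tz":0,"rx":0,"ry":0,"rz":8.5,"gripper":-1},{"tx":0,"ty":0,"tz":0,"rx":0,"ry":0,"rz":8.5,"gripper":-1},{"tx":0,"ty":0,"tz":0,"rx":0,"ry":0,"rz":8.5,"gripper":-1},{"tx":0,"ty":0,"tz":0,"rx":0,"ry":0,"rz":8.5,"gripper":-1},{"tx":0,"ty":0,"tz":0,"rx":0,"ry":0,"rz":8.5,"gripper":-1},{"tx":0,"ty":0,"tz":0,"rx":0,"ry":0,"rz":8.5,"gripper":-1}]}}

```text
clock: 10.2
eef_pos: [434.8, -208.5, 173.6]
tcp_rot: [3.141, -0.0, 2.436]
contact_force: [0.2, 0.5, -0.6]
opening: 0.001
```

Request:
{"method": "move_arm", "body": {"increments": [{"tx":0,"ty":0,"tz":0,"rx":0,"ry":0,"rz":8.5,"gripper":-1},{"tx":0,"ty":0,"tz":0,"rx":0,"ry":0,"rz":8.5,"gripper":-1},{"tx":0,"ty":0,"tz":0,"rx":0,"ry":0,"rz":8.5,"gripper":-1},{"tx":0,"ty":0,"tz":0,"rx":0,"ry":0,"rz":8.5,"gripper":-1},{"tx":0,"ty":0,"tz":0,"rx":0,"ry":0,"rz":8.5,"gripper":-1},{"tx":0,"ty":0,"tz":0,"rx":0,"ry":0,"rz":8.5,"gripper":-1},{"tx":0,"ty":0,"tz":0,"rx":0,"ry":0,"rz":8.5,"gripper":-1},{"tx":0,"ty":0,"tz":0,"rx":0,"ry":0,"rz":8.5,"gripper":-1},{"tx":0,"ty":0,"tz":0,"rx":0,"ry":0,"rz":8.5,"gripper":-1},{"tx":0,"ty":0,"tz":0,"rx":0,"ry":0,"rz":8.5,"gripper":-1},{"tx":0,"ty":0,"tz":0,"rx":0,"ry":0,"rz":8.5,"gripper":-1},{"tx":0,"ty":0,"tz":0,"rx":0,"ry":0,"rz":8.5,"gripper":-1}]}}

```text
clock: 11.4
eef_pos: [434.8, -208.5, 173.6]
tcp_rot: [-3.141, -0.0, 0.656]
contact_force: [-0.7, -1.0, -0.2]
opening: 0.001
```

Request:
{"method": "move_arm", "body": {"increments": [{"tx":0,"ty":0,"tz":0,"rx":0,"ry":0,"rz":8.5,"gripper":-1},{"tx":0,"ty":0,"tz":0,"rx":0,"ry":0,"rz":8.5,"gripper":-1},{"tx":0,"ty":0,"tz":0,"rx":0,"ry":0,"rz":8.5,"gripper":-1},{"tx":0,"ty":0,"tz":0,"rx":0,"ry":0,"rz":8.5,"gripper":-1},{"tx":0,"ty":0,"tz":0,"rx":0,"ry":0,"rz":8.5,"gripper":-1},{"tx":0,"ty":0,"tz":0,"rx":0,"ry":0,"rz":8.5,"gripper":-1},{"tx":0,"ty":0,"tz":0,"rx":0,"ry":0,"rz":8.5,"gripper":-1},{"tx":0,"ty":0,"tz":0,"rx":0,"ry":0,"rz":8.5,"gripper":-1},{"tx":0,"ty":0,"tz":0,"rx":0,"ry":0,"rz":8.5,"gripper":-1},{"tx":0,"ty":0,"tz":0,"rx":0,"ry":0,"rz":8.5,"gripper":-1}]}}

```text
clock: 12.4
eef_pos: [434.7, -208.5, 173.5]
tcp_rot: [-3.142, 0.0, -0.828]
contact_force: [0.3, -0.3, 0.5]
opening: 0.002
```

```bash
python3 st.py; python3 mark.py t4; python3 - <<'E'
from rig import r
from h import *
import json
s=r.sense();print(s["eef_pos"],json.dumps(plan(s["eef_pos"],s["tcp_rot"][2],[484,-205,172],-1.49,5)))
E
```

```text
clock 12.4 yaw -0.8280051917336508 radial pos 4.832173869118304 tang pos -65.94145190390788 z 173.5297665670815 F rad 0.39627609918754725 F tang -0.010522627823445513 q [-0.45037463  1.94831712]
top 19 mark deg -60.431738474941696 top z 189.76693606416868
scene 14 mark deg -67.830658474761 top z 190.49932126733233
[ 434.83723981 -208.41108     173.54392221] [{"tx": 0.62, "ty": -0.77, "tz": 0.03, "rz": 7.63}, {"tx": 0.51, "ty": -0.84, "tz": 0.03, "rz": 7.63}, {"tx": 0.39, "ty": -0.9, "tz": 0.03, "rz": 7.63}, {"tx": 0.27, "ty": -0.95, "tz": 0.03, "rz": 7.63}, {"tx": 0.14, "ty": -0.98, "tz": 0.03, "rz": 7.63}]
```

Request:
{"method": "move_arm", "body": {"increments": [{"tx":0.62,"ty":-0.77,"tz":0.0,"rx":0,"ry":0,"rz":8,"gripper":-1},{"tx":0.51,"ty":-0.84,"tz":0.0,"rx":0,"ry":0,"rz":8,"gripper":-1},{"tx":0.39,"ty":-0.9,"tz":0.0,"rx":0,"ry":0,"rz":8,"gripper":-1},{"tx":0.27,"ty":-0.95,"tz":0.0,"rx":0,"ry":0,"rz":8,"gripper":-1},{"tx":0.14,"ty":-0.98,"tz":0.0,"rx":0,"ry":0,"rz":8,"gripper":-1},{"tx":0,"ty":0,"tz":0.0,"rx":0,"ry":0,"rz":0,"gripper":-1}]}}

```text
clock: 13.1
eef_pos: [485.3, -205.2, 173.6]
tcp_rot: [-3.141, -0.0, -1.516]
contact_force: [-0.4, 0.2, -0.8]
opening: 0.002
```

```bash
sed -i 's/480,-160.3/479.8,-160.2/' st.py; python3 st.py
```

```text
clock 13.1 yaw -1.5162353775332906 radial pos 45.281942651295054 tang pos 3.0616785774474895 z 173.5543678576566 F rad -0.19162587184612437 F tang -0.3666632360827379 q [-0.40305989  2.68384938]
```

Request:
{"method": "move_arm", "body": {"increments": [{"tx":-0.35,"ty":0.3,"tz":0,"rx":0,"ry":0,"rz":0,"gripper":-1},{"tx":-0.35,"ty":0,"tz":0,"rx":0,"ry":0,"rz":0,"gripper":-1},{"tx":-0.15,"ty":0,"tz":0,"rx":0,"ry":0,"rz":0,"gripper":-1},{"tx":-0.08,"ty":0,"tz":0,"rx":0,"ry":0,"rz":0,"gripper":-1},{"tx":-0.02,"ty":0,"tz":0,"rx":0,"ry":0,"rz":0,"gripper":-1}]}}

```text
clock: 13.6
eef_pos: [480.9, -196.8, 173.6]
tcp_rot: [3.142, -0.003, -1.514]
contact_force: [-1.1, -9.6, -1.7]
opening: 0.002
```

```bash
python3 st.py
```

```text
clock 13.6 yaw -1.5140074494053382 radial pos 36.634762747346166 tang pos -0.9946720066057284 z 173.63261311174037 F rad 9.474869958655185 F tang -1.6263455907187265 q [-0.38961381  2.69703814]
```

Request:
{"method": "move_arm", "body": {"increments": [{"tx":-0.02,"ty":-0.27,"tz":0,"rx":0,"ry":0,"rz":-4.25,"gripper":-1},{"tx":-0.04,"ty":-0.53,"tz":-0.01,"rx":0,"ry":0,"rz":-8.5,"gripper":-1},{"tx":-0.04,"ty":-0.53,"tz":-0.01,"rx":0,"ry":0,"rz":-8.5,"gripper":-1},{"tx":-0.05,"ty":-0.53,"tz":-0.01,"rx":0,"ry":0,"rz":-8.5,"gripper":-1},{"tx":-0.05,"ty":-0.53,"tz":-0.01,"rx":0,"ry":0,"rz":-8.5,"gripper":-1},{"tx":-0.05,"ty":-0.53,"tz":-0.01,"rx":0,"ry":0,"rz":-8.5,"gripper":-1},{"tx":-0.05,"ty":-0.53,"tz":-0.01,"rx":0,"ry":0,"rz":-8.5,"gripper":-1}]}}

```text
clock: 14.3
eef_pos: [511.0, -179.1, 174.3]
tcp_rot: [3.141, -0.004, -0.544]
contact_force: [5.5, -5.8, -6.0]
opening: -0.001
```

```bash
python3 st.py
```

```text
clock 14.3 yaw -0.5443490002845621 radial pos 36.44748999473896 tang pos -0.023115160475867924 z 174.32166127319033 F rad 7.71719112390854 F tang -2.114405663927303 q [-0.33914552  1.77678601]
```

Request:
{"method": "move_arm", "body": {"increments": [{"tx":-0.06,"ty":-0.53,"tz":0,"rx":0,"ry":0,"rz":-8.5,"gripper":-1},{"tx":-0.06,"ty":-0.53,"tz":0,"rx":0,"ry":0,"rz":-8.5,"gripper":-1},{"tx":-0.06,"ty":-0.53,"tz":-0.01,"rx":0,"ry":0,"rz":-8.5,"gripper":-1},{"tx":-0.05,"ty":-0.53,"tz":-0.01,"rx":0,"ry":0,"rz":-8.5,"gripper":-1},{"tx":-0.05,"ty":-0.53,"tz":-0.01,"rx":0,"ry":0,"rz":-8.5,"gripper":-1},{"tx":-0.05,"ty":-0.53,"tz":-0.01,"rx":0,"ry":0,"rz":-8.5,"gripper":-1},{"tx":-0.05,"ty":-0.53,"tz":-0.01,"rx":0,"ry":0,"rz":-8.5,"gripper":-1}]}}

```text
clock: 15.0
eef_pos: [511.3, -141.9, 174.8]
tcp_rot: [3.14, -0.003, 0.494]
contact_force: [5.7, 1.8, -5.1]
opening: -0.0
```

```bash
python3 st.py
```

```text
clock 15.0 yaw 0.49378270550664594 radial pos 36.39310391078046 tang pos 1.1502398098518416 z 174.8441816521748 F rad 5.921586182566559 F tang -1.125874069667662 q [-0.27421831  0.80216388]
```

Request:
{"method": "move_arm", "body": {"increments": [{"tx":-0.08,"ty":-0.5,"tz":0.03,"rx":0,"ry":0,"rz":-8.5,"gripper":-1},{"tx":-0.06,"ty":-0.5,"tz":0.02,"rx":0,"ry":0,"rz":-8.5,"gripper":-1},{"tx":-0.06,"ty":-0.52,"tz":0,"rx":0,"ry":0,"rz":-8.5,"gripper":-1},{"tx":-0.06,"ty":-0.52,"tz":0,"rx":0,"ry":0,"rz":-8.5,"gripper":-1},{"tx":-0.06,"ty":-0.52,"tz":-0.01,"rx":0,"ry":0,"rz":-8.5,"gripper":-1},{"tx":-0.06,"ty":-0.52,"tz":-0.01,"rx":0,"ry":0,"rz":-8.5,"gripper":-1},{"tx":-0.06,"ty":-0.52,"tz":-0.01,"rx":0,"ry":0,"rz":-8.5,"gripper":-1}]}}

```text
clock: 15.7
eef_pos: [480.1, -123.5, 175.0]
tcp_rot: [3.139, -0.003, 1.532]
contact_force: [2.0, 8.1, 2.6]
opening: -0.001
```

```bash
python3 st.py
```

```text
clock 15.7 yaw 1.531825632474145 radial pos 36.66064790824625 tang pos 1.0971258990478885 z 174.96994814269948 F rad 8.171012733419621 F tang -1.731218245885288 q [-0.25688602 -0.21998645]
```

Request:
{"method": "move_arm", "body": {"increments": [{"tx":-0.05,"ty":-0.51,"tz":-0.02,"rx":0,"ry":0,"rz":-8.5,"gripper":-1},{"tx":-0.05,"ty":-0.51,"tz":-0.02,"rx":0,"ry":0,"rz":-8.5,"gripper":-1},{"tx":-0.05,"ty":-0.52,"tz":-0.01,"rx":0,"ry":0,"rz":-8.5,"gripper":-1},{"tx":-0.05,"ty":-0.52,"tz":-0.01,"rx":0,"ry":0,"rz":-8.5,"gripper":-1},{"tx":-0.05,"ty":-0.52,"tz":-0.01,"rx":0,"ry":0,"rz":-8.5,"gripper":-1},{"tx":-0.05,"ty":-0.52,"tz":-0.01,"rx":0,"ry":0,"rz":-8.5,"gripper":-1},{"tx":-0.05,"ty":-0.52,"tz":-0.01,"rx":0,"ry":0,"rz":-8.5,"gripper":-1}]}}

```text
clock: 16.4
eef_pos: [448.0, -141.0, 175.3]
tcp_rot: [3.141, -0.001, 2.571]
contact_force: [-0.2, 2.8, 0.2]
opening: 0.001
```

```bash
python3 st.py
```

```text
clock 16.4 yaw 2.570885752103105 radial pos 37.15405873404515 tang pos 1.0640026371071087 z 175.2648855810664 F rad 1.6778319583950796 F tang -2.2686399323462307 q [-0.30882712 -1.30954333]
```

Force is dropping, so I'll press more.

Request:
{"method": "move_arm", "body": {"increments": [{"tx":-0.15,"ty":-0.48,"tz":0,"rx":0,"ry":0,"rz":-8.5,"gripper":-1},{"tx":-0.08,"ty":-0.52,"tz":0,"rx":0,"ry":0,"rz":-8.5,"gripper":-1},{"tx":-0.05,"ty":-0.53,"tz":-0.01,"rx":0,"ry":0,"rz":-8.5,"gripper":-1},{"tx":-0.05,"ty":-0.53,"tz":-0.01,"rx":0,"ry":0,"rz":-8.5,"gripper":-1},{"tx":-0.05,"ty":-0.53,"tz":-0.01,"rx":0,"ry":0,"rz":-8.5,"gripper":-1}]}}

```text
clock: 16.9
eef_pos: [443.2, -166.9, 175.3]
tcp_rot: [3.14, -0.004, -2.97]
contact_force: [-5.8, 1.1, 3.6]
opening: -0.001
```

```bash
python3 st.py
```

```text
clock 16.9 yaw -2.970368613301856 radial pos 37.19516516955154 tang pos 0.3543070421829766 z 175.33409713071782 F rad 5.504646946073169 F tang -2.053302960766377 q [-0.3631653 -2.1050614]
```

Request:
{"method": "move_arm", "body": {"increments": [{"tx":-0.07,"ty":-0.53,"tz":-0.03,"rx":0,"ry":0,"rz":-8.5,"gripper":-1},{"tx":-0.06,"ty":-0.53,"tz":-0.01,"rx":0,"ry":0,"rz":-8.5,"gripper":-1},{"tx":-0.05,"ty":-0.53,"tz":-0.01,"rx":0,"ry":0,"rz":-8.5,"gripper":-1},{"tx":-0.05,"ty":-0.53,"tz":-0.01,"rx":0,"ry":0,"rz":-8.5,"gripper":-1},{"tx":1.5,"ty":0,"tz":0,"rx":0,"ry":0,"rz":0,"gripper":-1},{"tx":1.5,"ty":0,"tz":0,"rx":0,"ry":0,"rz":0,"gripper":-1}]}}

```text
clock: 17.5
eef_pos: [432.8, -207.0, 176.1]
tcp_rot: [3.142, 0.0, -2.388]
contact_force: [-0.3, 0.1, -0.2]
opening: -0.002
```

```bash
python3 st.py; python3 mark.py t5; python3 - <<'E'
import numpy as np,cv2
from rig import r
from h import *
for c in["top","scene"]:
    m=r.camera_model(c);P,v,u=cloud(m,np.load(f"pics/{c}d.npy"));im=cv2.imread(f"pics/{c}0.png")[v,u]
    C=[478.4,-160.1] if c=="top" else [482,-161.4]
    q=P[:,:2]-C;rr=np.hypot(*q.T);k=(rr>12)&(rr<25)&(P[:,2]>182)&(P[:,2]<198)&(im.min(1)>120)
    print("initial",c,k.sum(),np.degrees(np.arctan2(*q[k].mean(0)[::-1])),P[k][:,2].mean())
E
```

```text
clock 17.5 yaw -2.387708990773014 radial pos 66.30238178552602 tang pos 1.9169048104822934 z 176.1345555721073 F rad 0.14212569934942484 F tang -0.22527839795982457 q [-0.44932434 -2.77409444]
top no mark
scene no mark
initial top 20 -11.984207226192668 187.2726695326241
initial scene 13 -14.618097802965364 187.77156295148887
```

```bash
python3 - <<'E'
from rig import r
from h import *
import json
s=r.sense();a=s["tcp_rot"][2];print(json.dumps(plan(s["eef_pos"],a,[470,-222,176],a-.742,5)));print(json.dumps(plan([470,-222,176],a-.742,[507,-206,176],a-1.78,7)))
E
```

```text
[{"tx": -0.36, "ty": -0.73, "tz": 0.0, "rz": 8.5}, {"tx": -0.46, "ty": -0.67, "tz": 0.0, "rz": 8.5}, {"tx": -0.56, "ty": -0.6, "tz": 0.0, "rz": 8.5}, {"tx": -0.64, "ty": -0.51, "tz": 0.0, "rz": 8.5}, {"tx": -0.71, "ty": -0.41, "tz": 0.0, "rz": 8.5}]
[{"tx": -0.53, "ty": 0.22, "tz": -0.0, "rz": 8.5}, {"tx": -0.49, "ty": 0.3, "tz": -0.0, "rz": 8.5}, {"tx": -0.44, "ty": 0.37, "tz": -0.0, "rz": 8.5}, {"tx": -0.38, "ty": 0.43, "tz": -0.0, "rz": 8.5}, {"tx": -0.32, "ty": 0.48, "tz": -0.0, "rz": 8.5}, {"tx": -0.24, "ty": 0.52, "tz": -0.0, "rz": 8.5}, {"tx": -0.16, "ty": 0.55, "tz": -0.0, "rz": 8.5}]
```

Request:
{"method": "move_arm", "body": {"increments": [{"tx":-0.36,"ty":-0.73,"tz":0,"rx":0,"ry":0,"rz":8.5,"gripper":-1},{"tx":-0.46,"ty":-0.67,"tz":0,"rx":0,"ry":0,"rz":8.5,"gripper":-1},{"tx":-0.56,"ty":-0.6,"tz":0,"rx":0,"ry":0,"rz":8.5,"gripper":-1},{"tx":-0.64,"ty":-0.51,"tz":0,"rx":0,"ry":0,"rz":8.5,"gripper":-1},{"tx":-0.71,"ty":-0.41,"tz":0,"rx":0,"ry":0,"rz":8.5,"gripper":-1},{"tx":-0.53,"ty":0.22,"tz":0,"rx":0,"ry":0,"rz":8.5,"gripper":-1},{"tx":-0.49,"ty":0.3,"tz":0,"rx":0,"ry":0,"rz":8.5,"gripper":-1},{"tx":-0.44,"ty":0.37,"tz":0,"rx":0,"ry":0,"rz":8.5,"gripper":-1},{"tx":-0.38,"ty":0.43,"tz":0,"rx":0,"ry":0,"rz":8.5,"gripper":-1},{"tx":-0.32,"ty":0.48,"tz":0,"rx":0,"ry":0,"rz":8.5,"gripper":-1},{"tx":-0.24,"ty":0.52,"tz":0,"rx":0,"ry":0,"rz":8.5,"gripper":-1},{"tx":-0.16,"ty":0.55,"tz":0,"rx":0,"ry":0,"rz":8.5,"gripper":-1}]}}

```text
clock: 18.8
eef_pos: [508.7, -204.9, 176.3]
tcp_rot: [3.141, 0.0, 2.109]
contact_force: [0.1, 0.5, 0.3]
opening: 0.0
```

```bash
python3 st.py; python3 mark.py t6; python3 w.py pics/w6.png
```

```text
clock 18.8 yaw 2.1087957517274694 radial pos -53.21173292085227 tang pos -1.9507978730720552 z 176.30853875664286 F rad 0.38089012551614754 F tang -0.3468169552832535 q [-0.38578904 -0.92397606]
top no mark
scene no mark
[ 509.03884625 -204.82113972  176.26553033] [3.14100315e+00 1.97655429e-04 2.11344346e+00] [-3.85500909e-01  2.96355551e-01  1.85064021e+00  4.21643622e-04
  9.94085410e-01 -9.28377920e-01] [-0.6461294   0.13940041  0.13623736] -0.003908764608707932
nut top 10006 [ 453.0865379  -199.73868264  181.01470169] [ 509.07662668 -134.88260299  195.98473439]
finger 2687 [  5.16615551 -24.28280392 -24.96737943] [39.99954553 18.69364548 -4.59246031]
```

View pics/w6.png

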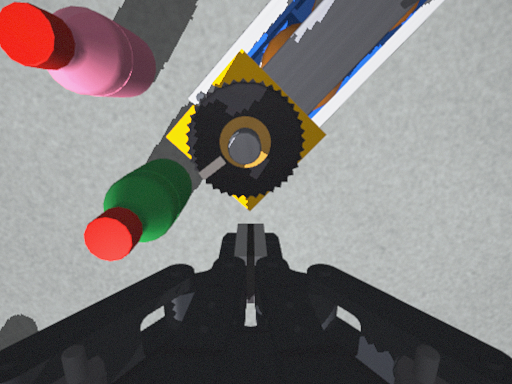

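The nut's mark is clear at pixel (212,166), with the nut centre at (246,140). That puts it at −112° in world, so the nut is about 621° loose and needs about 99° more. The finger face is just below it, ready on the tool's +x side.

Request:
{"method": "move_arm", "body": {"increments": [{"tx":0.5,"ty":-0.2,"tz":0,"rx":0,"ry":0,"rz":0,"gripper":-1},{"tx":0.5,"ty":0,"tz":0,"rx":0,"ry":0,"rz":0,"gripper":-1},{"tx":0.4,"ty":0,"tz":0,"rx":0,"ry":0,"rz":0,"gripper":-1},{"tx":0.2,"ty":0,"tz":0,"rx":0,"ry":0,"rz":0,"gripper":-1},{"tx":0.08,"ty":0,"tz":0,"rx":0,"ry":0,"rz":0,"gripper":-1},{"tx":0.06,"ty":0,"tz":0,"rx":0,"ry":0,"rz":0,"gripper":-1},{"tx":0,"ty":0,"tz":0,"rx":0,"ry":0,"rz":0,"gripper":-1}]}}

```text
clock: 19.65
eef_pos: [498.5, -191.8, 176.4]
tcp_rot: [3.141, 0.002, 2.118]
contact_force: [0.3, -4.0, -1.0]
opening: -0.001
```

```bash
python3 st.py
```

```text
clock 19.65 yaw 2.1179981394083915 radial pos -36.70405038418587 tang pos 0.4947807862719067 z 176.38082366693547 F rad -3.585806610639549 F tang 1.7780713028927257 q [-0.36958265 -0.91622446]
```

Request:
{"method": "move_arm", "body": {"increments": [{"tx":0.08,"ty":0,"tz":0,"rx":0,"ry":0,"rz":0,"gripper":-1},{"tx":0.03,"ty":0.27,"tz":0,"rx":0,"ry":0,"rz":-4.25,"gripper":-1},{"tx":0.04,"ty":0.53,"tz":-0.01,"rx":0,"ry":0,"rz":-8.5,"gripper":-1},{"tx":0.05,"ty":0.53,"tz":-0.01,"rx":0,"ry":0,"rz":-8.5,"gripper":-1},{"tx":0.05,"ty":0.53,"tz":-0.01,"rx":0,"ry":0,"rz":-8.5,"gripper":-1},{"tx":0.05,"ty":0.53,"tz":-0.01,"rx":0,"ry":0,"rz":-8.5,"gripper":-1}]}}

```text
clock: 20.25
eef_pos: [514.1, -172.6, 176.9]
tcp_rot: [-3.141, 0.004, 2.791]
contact_force: [5.2, -4.3, -3.8]
opening: 0.003
```

```bash
python3 st.py
```

```text
clock 20.25 yaw 2.791252180924166 radial pos -36.43889038303688 tang pos -0.08719414168260364 z 176.93610097987457 F rad -6.322592622529598 F tang 2.27430831927611 q [-0.32657623 -1.54685769]
```

Request:
{"method": "move_arm", "body": {"increments": [{"tx":0.06,"ty":0.53,"tz":0,"rx":0,"ry":0,"rz":-8.5,"gripper":-1},{"tx":0.06,"ty":0.53,"tz":0,"rx":0,"ry":0,"rz":-8.5,"gripper":-1},{"tx":0.06,"ty":0.53,"tz":0,"rx":0,"ry":0,"rz":-8.5,"gripper":-1},{"tx":0.05,"ty":0.53,"tz":-0.01,"rx":0,"ry":0,"rz":-8.5,"gripper":-1},{"tx":0.05,"ty":0.53,"tz":-0.01,"rx":0,"ry":0,"rz":-8.5,"gripper":-1},{"tx":0.05,"ty":0.53,"tz":-0.01,"rx":0,"ry":0,"rz":-8.5,"gripper":-1},{"tx":0.05,"ty":0.53,"tz":-0.01,"rx":0,"ry":0,"rz":-8.5,"gripper":-1},{"tx":-1.5,"ty":0,"tz":0,"rx":0,"ry":0,"rz":0,"gripper":-1},{"tx":-1.5,"ty":0,"tz":0,"rx":0,"ry":0,"rz":0,"gripper":-1},{"tx":0,"ty":0,"tz":-3,"rx":0,"ry":0,"rz":0,"gripper":-1},{"tx":0,"ty":0,"tz":-3,"rx":0,"ry":0,"rz":0,"gripper":-1}]}}

```text
clock: 21.35
eef_pos: [529.2, -116.8, 236.9]
tcp_rot: [3.139, -0.002, -2.463]
contact_force: [0.4, -0.6, 0.8]
opening: -0.002
```

```bash
python3 st.py; python3 w.py pics/w7.png; python3 - <<'E'
from rig import r
from h import *
import cv2
from scipy.spatial.transform import Rotation as Ro
# project known points at nut axis top into the wrist picture
s=r.sense();m=r.camera_model("wrist");H=np.array(m["hand_eye"]);R=Ro.from_euler("xyz",s["tcp_rot"]).as_matrix()
im=cv2.imread("pics/w7.png")
def pr(W):
    T=R.T@(np.array(W)-s["eef_pos"]);c=H[:3,:3].T@(T-H[:3,3]);return m["fx"]*c[0]/c[2]+m["cx"],m["fy"]*c[1]/c[2]+m["cy"]
for a in (-103,-58,-13,32,77): print(a,np.round(pr([479.8+20*np.cos(np.radians(a)),-160.2+20*np.sin(np.radians(a)),193])))
print("c",np.round(pr([479.8,-160.2,193])))
E
```

```text
clock 21.35 yaw -2.4629815531665886 radial pos -65.71651978845978 tang pos -2.7612511683055274 z 236.85700827986494 F rad 0.06002926138242948 F tang 0.7485223924827884 q [-0.22011802 -2.46962544]
[ 529.22344416 -116.79943953  236.85700828] [ 3.13935759e+00 -1.51009885e-03 -2.46298155e+00] [-2.20118018e-01  2.20010120e-01  1.80357845e+00  2.33071870e-04
  1.12069331e+00 -2.46962544e+00] [ 0.42312733 -0.62036485  0.79667198] -0.0016848607978848713
nut top 5012 [ 453.01727104 -187.19385654  189.29339868] [ 504.68823346 -135.31450251  195.88752906]
finger 948 [  7.01257091 -13.94547718 -24.9900317 ] [12.81241911 13.1935675  -4.54234386]
-103 [231.  82.]
-58 [219. 104.]
-13 [226. 128.]
32 [247. 139.]
77 [270. 133.]
c [251. 108.]
```

View pics/w7.png

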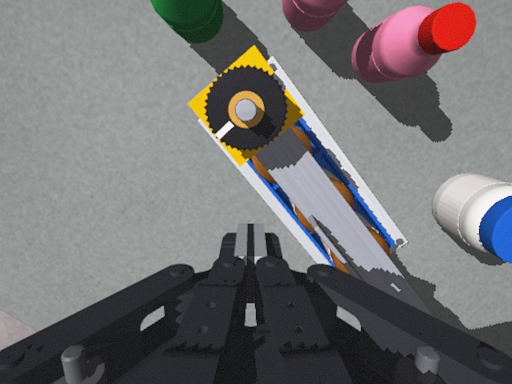

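The mark is now at (224,130) and the two-turn prediction was (226,128), so the nut is two turns loose to within a few degrees. Bottles, jar and bar look untouched. Next I'll move to the robot side of the upright leg.

```bash
python3 - <<'E'
from rig import r
from h import *
import json
s=r.sense();a=s["tcp_rot"][2];print(json.dumps(plan(s["eef_pos"],a,[480,-26.5,237],-3.352,6)))
E
```

```text
[{"tx": -0.28, "ty": 1.72, "tz": 0.09, "rz": 8.49}, {"tx": -0.02, "ty": 1.75, "tz": 0.09, "rz": 8.49}, {"tx": 0.24, "ty": 1.73, "tz": 0.09, "rz": 8.49}, {"tx": 0.49, "ty": 1.68, "tz": 0.09, "rz": 8.49}, {"tx": 0.73, "ty": 1.59, "tz": 0.09, "rz": 8.49}, {"tx": 0.96, "ty": 1.46, "tz": 0.09, "rz": 8.49}]
```

Request:
{"method": "move_arm", "body": {"increments": [{"tx":-0.28,"ty":1.72,"tz":0.05,"rx":0,"ry":0,"rz":8.5,"gripper":-1},{"tx":-0.02,"ty":1.75,"tz":0.05,"rx":0,"ry":0,"rz":8.5,"gripper":-1},{"tx":0.24,"ty":1.73,"tz":0.05,"rx":0,"ry":0,"rz":8.5,"gripper":-1},{"tx":0.49,"ty":1.68,"tz":0.05,"rx":0,"ry":0,"rz":8.5,"gripper":-1},{"tx":0.73,"ty":1.59,"tz":0.05,"rx":0,"ry":0,"rz":8.5,"gripper":-1},{"tx":0.96,"ty":1.46,"tz":0.05,"rx":0,"ry":0,"rz":8.5,"gripper":-1},{"tx":0,"ty":0,"tz":2,"rx":0,"ry":0,"rz":0,"gripper":-1},{"tx":0,"ty":0,"tz":2,"rx":0,"ry":0,"rz":0,"gripper":-1},{"tx":0,"ty":0,"tz":2,"rx":0,"ry":0,"rz":0,"gripper":-1},{"tx":0,"ty":0,"tz":0,"rx":0,"ry":0,"rz":0,"gripper":-1}]}}

```text
clock: 22.4
eef_pos: [475.5, -26.2, 171.8]
tcp_rot: [-3.141, -0.004, 2.931]
contact_force: [0.2, 0.1, 1.0]
opening: -0.001
```

```bash
cat > bar.py <<'E'
from rig import r
import numpy as np
s=r.sense();p=s["eef_pos"];a=s["tcp_rot"][2];d=p[:2]-[533.8,89.9]
x=np.array([np.cos(a),np.sin(a)]);y=np.array([x[1],-x[0]])
print("clock",s["clock"],"tcp",p.round(1),"yaw",round(a,3),"rel pivot r",np.hypot(*d).round(1),"heading swing",((np.arctan2(d[1],d[0])+1.782+np.pi)%(2*np.pi)-np.pi).round(3),"pivot in tool xy",(-(d@x)).round(1),(-(d@y)).round(1),"F",s["contact_force"].round(1),"q16",s["qpos"][[0,5]])
E
python3 bar.py
```

```text
clock 22.4 tcp [475.5 -26.2 171.8] yaw 2.931 rel pivot r 130.0 heading swing -0.254 pivot in tool xy -32.7 125.8 F [0.2 0.1 1. ] q16 [-0.05838587 -1.41843608]
```

Request:
{"method": "move_arm", "body": {"increments": [{"tx":-1.0,"ty":0,"tz":0.5,"rx":0,"ry":0,"rz":0,"gripper":-1},{"tx":-1.0,"ty":0,"tz":0,"rx":0,"ry":0,"rz":0,"gripper":-1},{"tx":-0.8,"ty":0,"tz":0,"rx":0,"ry":0,"rz":0,"gripper":-1},{"tx":-0.3,"ty":0,"tz":0,"rx":0,"ry":0,"rz":0,"gripper":-1},{"tx":-0.2,"ty":0,"tz":0,"rx":0,"ry":0,"rz":0,"gripper":-1},{"tx":-0.22,"ty":0,"tz":0,"rx":0,"ry":0,"rz":-1,"gripper":-1},{"tx":-0.44,"ty":0.01,"tz":0,"rx":0,"ry":0,"rz":-2,"gripper":-1},{"tx":-0.44,"ty":0.01,"tz":0,"rx":0,"ry":0,"rz":-2,"gripper":-1}]}}

```text
clock: 23.2
eef_pos: [519.3, -35.6, 169.0]
tcp_rot: [-3.142, -0.001, 3.023]
contact_force: [-2.2, 0.4, 1.3]
opening: -0.001
```

```bash
python3 bar.py
```

```text
clock 23.2 tcp [519.3 -35.6 169. ] yaw 3.023 rel pivot r 126.3 heading swing 0.096 pivot in tool xy 0.5 126.3 F [-2.2  0.4  1.3] q16 [-0.07126159 -1.52335637]
```

Request:
{"method": "move_arm", "body": {"increments": [{"tx":-0.66,"ty":0.02,"tz":0,"rx":0,"ry":0,"rz":-3,"gripper":-1},{"tx":-0.88,"ty":0.03,"tz":0,"rx":0,"ry":0,"rz":-4,"gripper":-1},{"tx":-0.88,"ty":0.03,"tz":0,"rx":0,"ry":0,"rz":-4,"gripper":-1},{"tx":-0.88,"ty":0.03,"tz":0,"rx":0,"ry":0,"rz":-4,"gripper":-1},{"tx":-0.88,"ty":0.03,"tz":0,"rx":0,"ry":0,"rz":-4,"gripper":-1},{"tx":-0.88,"ty":0.03,"tz":0,"rx":0,"ry":0,"rz":-4,"gripper":-1},{"tx":-0.88,"ty":0.03,"tz":0,"rx":0,"ry":0,"rz":-4,"gripper":-1},{"tx":-0.88,"ty":0.03,"tz":0,"rx":0,"ry":0,"rz":-4,"gripper":-1},{"tx":-0.88,"ty":0.03,"tz":0,"rx":0,"ry":0,"rz":-4,"gripper":-1},{"tx":-0.88,"ty":0.03,"tz":0,"rx":0,"ry":0,"rz":-4,"gripper":-1}]}}

```text
clock: 24.2
eef_pos: [601.5, -17.2, 168.9]
tcp_rot: [3.141, -0.001, -2.578]
contact_force: [-1.9, -0.5, 0.5]
opening: -0.002
```

```bash
python3 bar.py
```

```text
clock 24.2 tcp [601.5 -17.2 168.9] yaw -2.578 rel pivot r 126.7 heading swing 0.775 pivot in tool xy 0.0 126.7 F [-1.9 -0.5  0.5] q16 [-0.03101954 -2.16515719]
```

Request:
{"method": "move_arm", "body": {"increments": [{"tx":-0.88,"ty":0.03,"tz":0,"rx":0,"ry":0,"rz":-4,"gripper":-1},{"tx":-0.88,"ty":0.03,"tz":0,"rx":0,"ry":0,"rz":-4,"gripper":-1},{"tx":-0.88,"ty":0.03,"tz":0,"rx":0,"ry":0,"rz":-4,"gripper":-1},{"tx":-0.88,"ty":0.03,"tz":0,"rx":0,"ry":0,"rz":-4,"gripper":-1},{"tx":-0.88,"ty":0.03,"tz":0,"rx":0,"ry":0,"rz":-4,"gripper":-1},{"tx":-0.88,"ty":0.03,"tz":0,"rx":0,"ry":0,"rz":-4,"gripper":-1},{"tx":-0.88,"ty":0.03,"tz":0,"rx":0,"ry":0,"rz":-4,"gripper":-1},{"tx":-0.88,"ty":0.03,"tz":0,"rx":0,"ry":0,"rz":-4,"gripper":-1},{"tx":-0.88,"ty":0.03,"tz":0,"rx":0,"ry":0,"rz":-4,"gripper":-1},{"tx":-0.88,"ty":0.03,"tz":0,"rx":0,"ry":0,"rz":-4,"gripper":-1},{"tx":-0.66,"ty":0.02,"tz":0,"rx":0,"ry":0,"rz":-3,"gripper":-1},{"tx":-0.44,"ty":0.01,"tz":0,"rx":0,"ry":0,"rz":-2,"gripper":-1}]}}

```text
clock: 25.4
eef_pos: [657.7, 61.5, 168.8]
tcp_rot: [3.141, -0.001, -1.793]
contact_force: [-0.8, -1.8, -0.0]
opening: 0.004
```

```bash
python3 bar.py
```

```text
clock 25.4 tcp [657.7  61.5 168.8] yaw -1.793 rel pivot r 127.1 heading swing 1.557 pivot in tool xy -0.3 127.1 F [-0.8 -1.8 -0. ] q16 [ 0.091177   -2.82747476]
```

Swing ≈1.56 rad. I'll back off along tool +x, rise clear and look.

Request:
{"method": "move_arm", "body": {"increments": [{"tx":0,"ty":0,"tz":0,"rx":0,"ry":0,"rz":0,"gripper":-1},{"tx":0.5,"ty":0,"tz":0,"rx":0,"ry":0,"rz":0,"gripper":-1},{"tx":1.5,"ty":0,"tz":0,"rx":0,"ry":0,"rz":0,"gripper":-1},{"tx":1,"ty":0,"tz":-2,"rx":0,"ry":0,"rz":0,"gripper":-1},{"tx":0,"ty":0,"tz":-4,"rx":0,"ry":0,"rz":0,"gripper":-1},{"tx":0,"ty":0,"tz":-4,"rx":0,"ry":0,"rz":0,"gripper":-1},{"tx":4,"ty":0,"tz":0,"rx":0,"ry":0,"rz":0,"gripper":-1},{"tx":4,"ty":0,"tz":0,"rx":0,"ry":0,"rz":0,"gripper":-1},{"tx":4,"ty":0,"tz":0,"rx":0,"ry":0,"rz":0,"gripper":-1},{"tx":0,"ty":0,"tz":0,"rx":0,"ry":0,"rz":0,"gripper":-1}]}}

```text
clock: 26.4
eef_pos: [623.7, -81.8, 269.1]
tcp_rot: [-3.14, -0.014, -1.816]
contact_force: [0.2, -0.1, -0.2]
opening: 0.0
```

```bash
python3 bar.py; python3 mark.py f; python3 - <<'E'
import cv2,numpy as np
from rig import r
from h import *
for c in ["top","scene"]:
    m=r.camera_model(c);p,d=r.grab_frame(c);P,v,u=cloud(m,d)
    L=P[(P[:,2]>174)&(P[:,2]<188)&(P[:,0]>545)&(P[:,0]<720)&(P[:,1]>-30)&(P[:,1]<120)]
    if len(L)>20: print(c,len(L),"leg heading deg",np.degrees(np.arctan(np.polyfit(L[:,0],L[:,1],1)[0])),"closed -102.1")
a=[cv2.imread(f"pics/f_{c}.png")[90:290,100:400] for c in("top","scene")]
cv2.imwrite("pics/f.png",cv2.resize(np.vstack(a),None,fx=1.5,fy=1.5))
E
```

```text
clock 26.4 tcp [623.7 -81.8 269.1] yaw -1.816 rel pivot r 193.8 heading swing 0.694 pivot in tool xy -144.7 128.9 F [ 0.2 -0.1 -0.2] q16 [-0.12522413 -3.01658558]
top no mark
scene 12 mark deg -12.18776542995429 top z 193.8676406812765
scene 253 leg heading deg -12.406249421107796 closed -102.1
```

View pics/f.png

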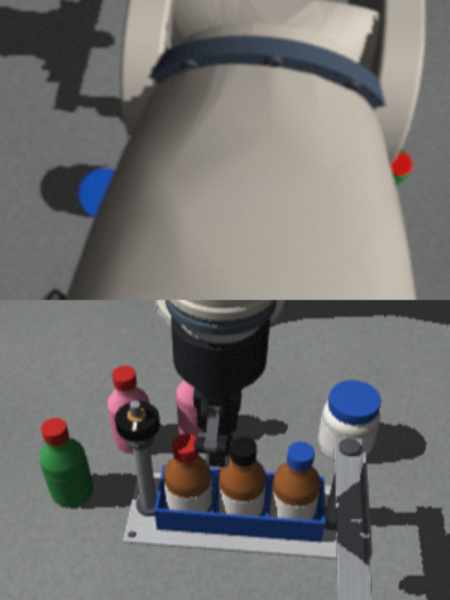

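The view from the far side shows the bar square to the row (heading −12.4°, swing ≈1.565 rad). The mark is back at −12° and its top is 6 mm up. Bottles and jar are standing. Joint 6 sits close to its range end, so I'll ease it off before handing in.

Request:
{"method": "move_arm", "body": {"increments": [{"tx":0,"ty":0,"tz":0,"rx":0,"ry":0,"rz":8,"gripper":-1},{"tx":0,"ty":0,"tz":0,"rx":0,"ry":0,"rz":8,"gripper":-1},{"tx":0,"ty":0,"tz":0,"rx":0,"ry":0,"rz":0,"gripper":-1}]}}

```text
clock: 26.9
eef_pos: [625.4, -76.2, 268.7]
tcp_rot: [-3.137, -0.011, -2.09]
contact_force: [-0.2, 0.3, 0.1]
opening: -0.002
```

```bash
python3 bar.py; python3 -c "
from rig import r
print(r.sign_off())"
```

```text
clock 26.9 tcp [625.4 -76.2 268.7] yaw -2.09 rel pivot r 189.7 heading swing 0.715 pivot in tool xy -98.8 161.9 F [-0.2  0.3  0.1] q16 [-0.11724953 -2.73540973]
the job is handed in; nothing more can be done
None
```

The nut is two turns loose and the bar stands square to the row. I handed the job in at 26.9 s; the sign-off gives no verdict.

- **Nut:** I swung the shut fingertips round the rim in three passes (about 310°, 310° and 100°). The highest force I read there was about 10 N. At the end the white mark was back at −12° (it started at about −13°) and the nut's top was about 6 mm higher, which fits two turns.
- **Bar:** I pushed it round by its upright leg with about 2 N. The scene camera put its heading at −12.4° against −102.1° when closed, a swing of about 1.565 rad.
- **Bottles and jar:** in the last scene picture they stand upright and look unmoved. I judged this by eye and did not measure their positions.
- **Arm:** it was clear of everything at hand-in, with about 0 N on the tool.

**Checks that failed or disagreed:**
- The first move call was refused; it had a squeeze value and left out the zero fields.
- The top camera's view was blocked by the arm at the end, so the final nut and bar readings come from the scene camera alone.
- After the first pass the two cameras' mark angles differed by about 7°.
- Joint 6 came within 0.004 rad of its range end during the retreat; I turned it back before handing in.

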